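# Register a spectacle-front blank in its milling fixture and clamp it

### The job

Load the spectacle-front blank into the milling fixture: flat on the bed, nose notch towards the robot, its straight long edge home against both back pins and its right-hand end home against the stop screw under the clamp arm. Push it home gently and by feel, as hard shoves chip the acetate or shift the setting, and only then turn the clamp knob clockwise as far as it goes so that the arm holds the blank there. Leave the other things on the bench where they are.

Things in the scene. Friction and masses are not known exactly. Their poses are not given: they have to be found in the camera images.
- fixture: Milling fixture fixed to the bench: aluminium bed 160 (x) x 270 (y) x 12 mm, origin at the centre of its underside, x away from the operator, y left, z up; bed top at z = 12. At its right end a grey wedge-shaped clamp housing, x -50 to 50, y -135 to -75 mm, 82 mm high at the back; its upper face slopes 35 degrees down to the operator and carries the clamp knob.
- clamp_arm: Steel clamp arm reaching 34 mm left out of the housing, 22 mm wide in x about fixture x = 22 mm, its end at fixture y = -41 mm. Its rubber pad (14 mm across, centred at fixture y = -50 mm) hangs 15 mm above the bed when open, so the blank must be slid in beneath it. Origin: at the pad's underside height where the arm leaves the housing.
- blank: Loose frame-front blank of plain beige acetate, 56 (x) x 150 (y) x 10 mm, about 100 g, origin at the centre of its underside, z up. The edge at +x is straight; the edge at -x has a nose notch in its middle, 40 mm wide (y) and 14 mm deep. At the start it lies on the 2.4 mm thick desk mat left of the fixture.
- edge_left (a point): Point on the blank's straight edge, 45 mm left of its middle (blank frame 28, 45, 5 mm), at half thickness.
- edge_right (a point): Point on the blank's straight edge, 45 mm right of its middle (blank frame 28, -45, 5 mm).
- blank_end (a point): Middle of the blank's right-hand end face (blank frame 0, -75, 7 mm), which must meet the stop screw: a steel screw 12 mm across that projects from the housing's left face under the clamp arm, centred at fixture x = 22 mm, 7 mm above the bed. How far it projects differs from job to job: its face stands somewhere between fixture y = -70 and -60 mm and has to be found by feel.
- clamp_knob (a joint): Clamp knob: a black grip bar 60 mm long, 15 mm wide and 24 mm high on a round foot (42 mm across, to 13 mm out from the face), on the sloping face. 0 = clamp open, 1.4 rad = clamped, at its end stop; grows clockwise as seen by looking down onto the knob. It starts at 0 to 0.25. Turning it draws the clamp arm down 3.8 mm per rad onto the blank; it takes 0.2 to 0.3 Nm and holds where it is left.
- knob_grip (a point): Point on the knob's axis at the grip bar's mid height, 24 mm out from the sloping face (bar: 12 to 36 mm out). z points out along the axis, which leans 35 degrees from vertical towards the operator; x and y turn with the knob: the bar lies along the direction turned 40 degrees from +x towards +y.
- back_pins: The two steel back pins together: each 12 mm across, standing 16 mm above the bed, at y = -35 and +55 mm; their front faces, which the blank's straight edge must meet, lie at x = 50 mm. Origin and axes are the fixture's.
- tweezers: Bystander: steel tweezers lying on the mat behind, between fixture and blank, 14 x 130 x 8 mm.
- lens_blank_1: Bystander: round clear lens blank behind the spectacle-front blank, 68 mm across, 8 mm thick.
- pen_black: Bystander: black pen lying in front of the fixture near the bench edge, 140 mm long.
- mug: Bystander: spotted mug at the right, 93 mm tall.
- tape_roll: Bystander: roll of masking tape lying flat at the front left, 105 mm across, 25 mm high.
- job_pad: Bystander: purple spiral notepad at the right, 148 x 109 x 14 mm, with a pen fixed on it.
- spray_cleaner: Bystander: white bottle behind the fixture, 42 mm wide, 155 mm tall.

How it is judged:
By the outcome, as a careful person would: the job done as asked, in the order asked, and still so for the second after the job is handed in, with the robot touching nothing.
It also fails if it takes over 72 s, if anything falls off the work surface, if the arm or the gripper's body presses on something with over 40 N, if the wrist force passes 120 N, or if a joint passes its speed limit or range.

### The arm

A 6-joint arm with a two-finger parallel gripper is mounted at the origin on a cart in front of the work surface, level with it; the furniture and walls round the work are solid. World frame = base frame: x ahead of the robot, y to its left, z up, the work surface at z = 0. Lengths are in m, angles in rad, forces in N, time in s.
With the tool pointing down it reaches from about 0.4 to 0.825 m from the base axis. Payload 7 kg.
Tool frame: the origin (TCP) lies on the centre line of the jaws, within the pads' length; the fingertips stand 22 mm ahead of it and the grasp point (between the pads) lies 3 mm ahead of it; z points along the fingers, y is the line along which they close (so a half turn about z gives the same grasp; the last joint's range is limited). The gripper opens to 88 mm and grips with 3 to 60 N. Pads are 19 mm wide; open, the fingers measure 130 mm over their backs; the gripper's body (78 mm by 193 mm) begins 47 mm behind the grasp point.
Start: joints at [1.446, 0.359, 0.012, 0, -1.224, -0.288], TCP at [0.271, 0.618, 0.249] pointing down, gripper open.
Joint ranges: [-3.07, 3.07], [-1.43, 2.12], [-1.02, 1.25], [-3.03, 1.67], [-3.05, -0], [-3.03, 3.03]. Speed limits (rad/s): [2.39, 2.39, 3.01, 3.14, 3.14, 3.14].

### API

Orientations are given as [roll, pitch, yaw] about the fixed x, y, z axes, in that order (R = Rz(yaw) Ry(pitch) Rx(roll)).
In Python, from station import arm gives the robot as it stands.
- The arm moves only by the tool arm_command, never from a script. Its argument "series" is one flat list of numbers, 7 for each row, row after row: the turn, a rotation vector about the tool's x, y, z each as a share of 90 degrees, from -1 to 1, then the shift along the tool's x, y, z each as a share of 0.1 m, from -1 to 1, then the opening, from 0 (shut) to 1 (fully open). A call has 1 to 8 rows; each row is the pose to reach, as a shift and turn from the pose commanded when the call began, along the tool's axes at that moment; what a row does not reach only later rows make up. A row lasts 1/8 s, in which the tool goes at most 62.5 mm and 10.7 degrees, less where a joint would pass 70% of its speed; a pose out of reach is approached as far as the arm can. A call with a number of a shift or a turn outside -1 to 1 is refused whole. A call with a gripper value outside its range is refused whole. The fingers move at their own pace and stop on an object; "force" is the grip in N (left out, the last holds). Time passes only in rows, so rows that repeat a pose let the fingers close. It gives the time, the measured TCP pose, the force, the opening and the grip force at its end, in the units of the state.
- arm.get_state(): the state, without advancing time (a new reading comes with each control period).
- arm.grab_frame(name): name is "scene" or "top" or "wrist"; returns the picture (420x560x3 uint8, blue, green, red); there is no depth.
- arm.camera_model(name): a dict with "fovy" (degrees; the focal length in pixels is half the picture's height over the tangent of half this angle, whatever the lens; pixels are square), "cx", "cy" (the principal point, pixels), "pose" (4x4, takes a point from camera to world coordinates). Camera axes: x right, y down, z forward; pixel columns grow to the right and rows downward; lengths in m; the calibration is good to about 2 mm. A picture is of the moment at which its call begins: read the wrist's pose just before it. camera_model takes no time and is no camera call; for the wrist camera it gives the pose at the moment of the call.
- arm.job_done(): hands the job in; it is judged then, once.
The state is a dict: "t": time; "q": joint angles; "qd": joint speeds; "joint_efforts": joint torques, N m; "eef_pos": TCP position; "ee_rot": TCP orientation; "force": force on the tool from outside, world axes, zero at the start; "moment": the same for the moment, N m; "width": finger opening in m; "gripper_force": force on a finger pad.
Only numpy, scipy, OpenCV 4.12 (cv2) and the standard library are available. Lean on these libraries where they do the work, as an engineer would, in place of code of your own. Each camera call takes 0.05 s, during which the arm holds its last target. There are 200 camera calls.

## Working session

There is one attempt and no reset: what is moved stays moved. The work goes in short steps, Python scripts to look and compute and a tool call to move; the robot and the scene stay as the last step left them, time stands still between calls to the robot, and variables do not carry over. Pictures are saved under pics/ and viewed, at most 10 in all, crops included, and the job is handed in when it is done.

Besides the shell and the picture viewer there is one more tool, called after "Emit:" as name(argument=value, ...), one argument or row to a line, values as JSON. arm_command: Moves the arm, as the interface text tells. Its arguments: {"type":"object","properties":{"series":{"type":"array"},"force":{"type":"number"}},"required":["series"]}

```bash
ls; mkdir -p pics; python3 - <<'E'
from station import arm
import cv2,numpy as np
for n in ("top","scene"):
    im=arm.grab_frame(n); cv2.imwrite(f"pics/{n}0.png",im)
    m=arm.camera_model(n); print(n,m["fovy"],m["cx"],m["cy"],{k:v for k,v in m.items() if k not in("pose","fovy","cx","cy")}); print(np.round(m["pose"],4).tolist())
s=arm.get_state(); print({k:np.round(v,4).tolist() for k,v in s.items()})
E
```

```text
pics
top 55.4753376700112 281.618594646022 203.31250682377487 {}
[[0.0016, -0.9872, 0.1596, 0.3746], [-0.9999, -0.0034, -0.0111, 0.0863], [0.0115, -0.1596, -0.9871, 1.2033], [0.0, 0.0, 0.0, 1.0]]
scene 43.63588416301383 289.90451367524184 217.01915239054944 {}
[[0.8263, -0.3739, 0.4213, -0.0882], [-0.5631, -0.5654, 0.6027, -0.8418], [0.0128, -0.7353, -0.6777, 1.1053], [0.0, 0.0, 0.0, 1.0]]
{'t': 0.1, 'q': [1.4461, 0.3593, 0.0112, -0.0003, -1.2241, -0.2882], 'qd': [0.0009, -0.0014, 0.003, 0.0025, -0.0007, 0.0011], 'joint_efforts': [-0.0024, -58.4161, 29.3752, 7.0156, 0.0102, -0.0], 'eef_pos': [0.2707, 0.6179, 0.2477], 'ee_rot': [3.1401, -0.0002, -0.413], 'force': [-0.0838, 0.3374, 0.4097], 'moment': [-0.0008, 0.0056, 0.0105], 'gripper_force': 0.0, 'width': 0.0875}
```

View pics/top0.png

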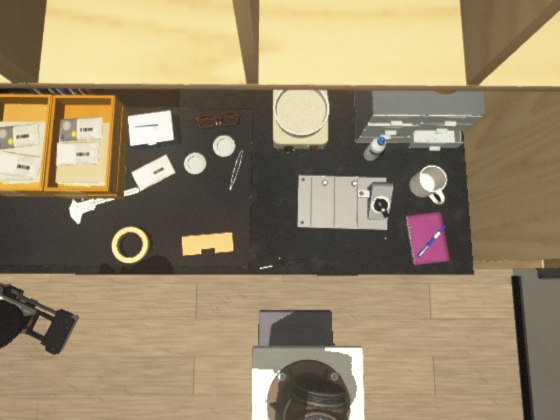

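View pics/scene0.png

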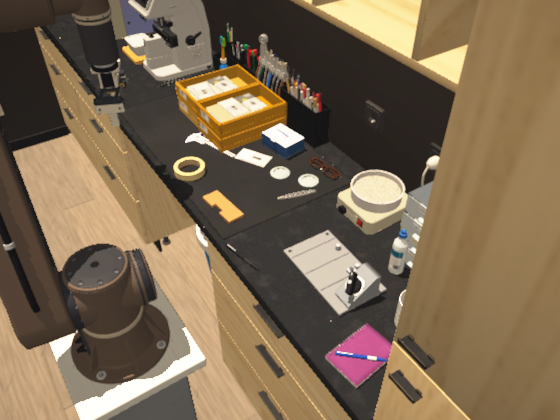

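The top picture shows the blank at about (208,244), notch towards the robot, and the fixture at (345,203) with the housing and knob at (380,203). I'll locate both coarsely from the top picture, then refine with the wrist camera.

```bash
cat > h.py <<'E'
from station import arm
import cv2,numpy as np
from scipy.spatial.transform import Rotation as R
def ray(m,px,z,H=420):
    f=H/2/np.tan(np.radians(m["fovy"])/2); P=m["pose"]
    px=np.atleast_2d(np.asarray(px,float))
    d=np.c_[(px[:,0]-m["cx"])/f,(px[:,1]-m["cy"])/f,np.ones(len(px))]@P[:3,:3].T
    return P[:3,3]+d*((z-P[2,3])/d[:,2])[:,None]
def proj(m,X,H=420):
    f=H/2/np.tan(np.radians(m["fovy"])/2); P=m["pose"]
    c=(np.atleast_2d(X)-P[:3,3])@P[:3,:3]
    return np.c_[c[:,0]/c[:,2]*f+m["cx"],c[:,1]/c[:,2]*f+m["cy"]]
def tool():
    s=arm.get_state(); return np.array(s["eef_pos"]),R.from_euler("xyz",s["ee_rot"]),s
def go(p,rpy,p0=None,r0=None):
    "shift/turn shares from the present (or given) pose to the pose p,rpy"
    q,r,_=tool()
    if p0 is not None:q=np.array(p0)
    if r0 is not None:r=R.from_euler("xyz",r0)
    sh=r.inv().apply(np.array(p)-q)/.1
    tu=(r.inv()*R.from_euler("xyz",rpy)).as_rotvec()/(np.pi/2)
    print("turn",np.round(tu,3),"shift",np.round(sh,3))
E
python3 - <<'E'
from h import *
im=cv2.imread("pics/top0.png"); m=arm.camera_model("top")
hsv=cv2.cvtColor(im,cv2.COLOR_BGR2HSV)
k=(hsv[...,1]>80)&(hsv[...,2]>150); k[:228]=0;k[262:]=0;k[:,:170]=0;k[:,250:]=0
r=cv2.minAreaRect(np.argwhere(k)[:,::-1].astype(np.float32)); print(r)
print(ray(m,cv2.boxPoints(r),.0124))
print("fix",ray(m,[[299,176],[386,178],[386,229],[298,227]],.012))
w=arm.camera_model("wrist"); p,rr,s=tool(); print(w["fovy"],w["cx"],w["cy"]); C=w["pose"]
print("cam in tool",rr.inv().apply(C[:3,3]-p), (rr.inv().as_matrix()@C[:3,:3]).round(3).tolist())
c=cv2.resize(im[150:280,160:460],None,fx=2.66,fy=2.66,interpolation=cv2.INTER_CUBIC); cv2.imwrite("pics/crop.png",c)
E
```

```text
((207.0478515625, 243.30018615722656), (19.491661071777344, 51.58793258666992), 85.03025817871094)
[[0.46819064 0.37339807 0.0124    ]
 [0.48190579 0.22109284 0.0124    ]
 [0.42435113 0.21486554 0.0124    ]
 [0.41092663 0.36602911 0.0124    ]]
fix [[ 0.65199829  0.01990966  0.012     ]
 [ 0.64687206 -0.24666899  0.012     ]
 [ 0.49025492 -0.24037257  0.012     ]
 [ 0.49553651  0.02373831  0.012     ]]
60.415074757854 279.44708068506804 209.91674505948197
cam in tool [ 0.08355885  0.00129064 -0.13622731] [[0.0, -0.951, -0.309], [1.0, -0.0, 0.001], [-0.001, -0.309, 0.951]]
```

View pics/crop.png

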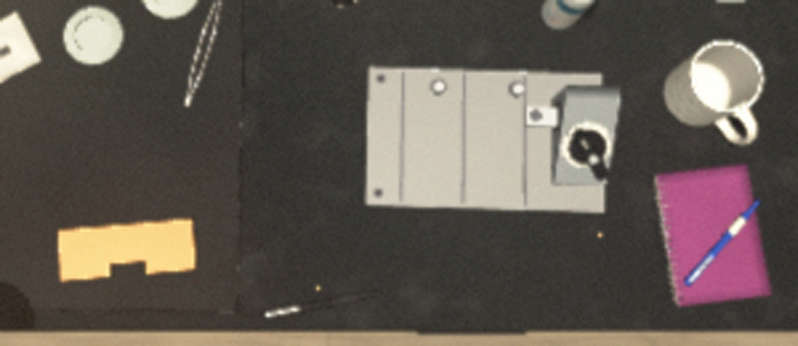

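The crop shows the blank with its notch towards the robot at (127,250) and the pins at (438,87) and (517,89). The clamp arm is at (540,115). The knob bar runs from upper left to lower right at about (590,150). I'll move the wrist camera over the blank, with closing axis along its short side.

Emit:
arm_command(
  series=[0,0,0,0.97,0.757,0.3,1,0,0,0,0.97,0.757,0.3,1,0,0,0,0.97,0.757,0.3,1,0,0,0,0.97,0.757,0.3,1],
)

```text
t: 0.6
eef_pos: [0.3296, 0.51, 0.2187]
ee_rot: [-3.141, -0.0, -0.414]
force: [-0.4, 0.9, -0.8]
width: 0.0875
gripper_force: 0.0
```

Emit:
arm_command(
  series=[0,0,0,0.97,0.757,0.3,1,0,0,0,0.97,0.757,0.3,1,0,0,0,0.97,0.757,0.3,1],
)

```text
t: 0.98
eef_pos: [0.3882, 0.3994, 0.1876]
ee_rot: [3.139, 0.0, -0.415]
force: [0.1, 0.6, 0.4]
width: 0.0877
gripper_force: 0.0
```

Emit:
arm_command(
  series=[0,0,0.68,0.97,0.757,0.3,1,0,0,0.68,0.97,0.757,0.3,1,0,0,0.68,0.97,0.757,0.3,1,0,0,0.68,0.97,0.757,0.3,1,0,0,0.68,0.97,0.757,0.3,1,0,0,0.68,0.97,0.757,0.3,1,0,0,0.68,0.97,0.757,0.3,1,0,0,0.68,0.97,0.757,0.3,1],
)

```text
t: 1.98
eef_pos: [0.4463, 0.2945, 0.1586]
ee_rot: [-3.141, 0.0, -1.477]
force: [-0.0, -1.0, 0.4]
width: 0.0877
gripper_force: 0.0
```

```bash
python3 - <<'E'
from h import *
p,r,s=tool(); print(s["t"],p,s["ee_rot"],s["force"],s["q"])
w=arm.camera_model("wrist"); im=arm.grab_frame("wrist"); cv2.imwrite("pics/w1.png",im)
np.save("w1.npy",w,allow_pickle=True)
hsv=cv2.cvtColor(im,cv2.COLOR_BGR2HSV); k=((hsv[...,1]>70)&(hsv[...,2]>120)).astype(np.uint8)
n,l,st,c=cv2.connectedComponentsWithStats(k); print(st[st[:,4]>500])
i=1+np.argmax(st[1:,4]); pts=np.argwhere(l==i)[:,::-1]
X=ray(w,pts,.0124)[:,:2]; rc=cv2.minAreaRect((X*1000).astype(np.float32)); print(rc,cv2.boxPoints(rc))
E
```

```text
1.975 [0.44625014 0.29445067 0.15863012] [-3.14137532e+00  1.86528918e-04 -1.47709844e+00] [-0.02146667 -1.03004292  0.44684571] [ 9.50210702e-01  2.07772219e-01 -4.21349168e-01  5.19791703e-05
 -9.41391635e-01 -8.56543430e-01]
[[     0      0    560    420 210231]
 [   221    107    117    199  13970]
 [    76    296     33     60    911]
 [   451    296     33     60    919]
 [   217    350    343     42   6190]]
((448.59063720703125, 304.5483093261719), (94.49510955810547, 175.19400024414062), 16.10186004638672) [[378.90192 375.60498]
 [427.49127 207.28381]
 [518.27936 233.49164]
 [469.69    401.8128 ]]
```

View pics/w1.png

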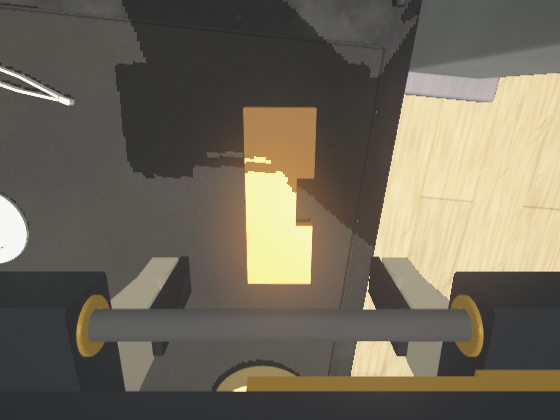

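The wrist view shows the blank with corners about (244,107), (316,107), (311,284), (247,284). The notch spans rows 179–225 on the right (robot) side. Next I'll fit the outline precisely.

```bash
cat >> h.py <<'E'
def fitrect(X,L=150,W=56):
    pass
E
python3 - <<'E'
from h import *
im=cv2.imread("pics/w1.png"); w=np.load("w1.npy",allow_pickle=True).item()
hsv=cv2.cvtColor(im,cv2.COLOR_BGR2HSV); k=((hsv[...,1]>70)&(hsv[...,2]>100)&(hsv[...,0]<30)).astype(np.uint8)
k[:100]=0;k[292:]=0;k[:,:235]=0;k[:,322:]=0
k=cv2.morphologyEx(k,cv2.MORPH_OPEN,np.ones((3,3))); k=cv2.morphologyEx(k,cv2.MORPH_CLOSE,np.ones((3,3)))
def edge(rows,side):  # sub-edge columns per row
    out=[]
    for r in rows:
        c=np.flatnonzero(k[r]); out.append(((c[0]-.0 if side<0 else c[-1]+1.)-0.5,r))
    return np.array(out,float)
def line(px,z=.0124):
    X=ray(w,px,z)[:,:2].astype(np.float32)*1000; return cv2.fitLine(X,cv2.DIST_HUBER,0,.01,.01).ravel()
a=line(edge(range(112,280),-1)); b=line(np.r_[edge(range(112,170),1),edge(range(235,280),1)]); n=line(edge(range(186,218),1))
for v in(a,b,n): print(v, "yaw",np.arctan(-v[0]/v[1]))
cs=range(255,306)
tp=line([(c,np.flatnonzero(k[:,c])[0]-.5) for c in cs]); bt=line([(c,np.flatnonzero(k[:,c])[-1]+.5) for c in cs])
print(tp,bt)
yaw=np.arctan(-a[0]/a[1]); ux=np.array([np.cos(yaw),np.sin(yaw)]); uy=np.array([-ux[1],ux[0]])
xs=[v[2:]@ux for v in(a,b,n)]; ys=[v[2:]@uy for v in(tp,bt)]
print("x edge,far,notch",xs,"ends",ys)
print("centre",ux*(xs[0]-28)+uy*np.mean(ys),"yaw",yaw)
E
```

```text
[4.0260009e-03 9.9999189e-01 4.7942548e+02 2.9645401e+02] yaw -0.0040260116
[ 1.7196846e-01 -9.8510247e-01  4.1392523e+02  2.8616318e+02] yaw 0.17282756
[ 2.8537875e-01 -9.5841479e-01  4.1166946e+02  2.9086426e+02] yaw 0.2894016
[9.9558485e-01 9.3866162e-02 4.5312595e+02 2.1927133e+02] [9.9559039e-01 9.3806870e-02 4.3105817e+02 3.7592673e+02]
x edge,far,notch [np.float32(478.2281), np.float32(412.76978), np.float32(410.49512)] ends [np.float32(221.09384), np.float32(377.65912)]
centre [451.42972 297.5614 ] yaw -0.0040260116
```

```bash
sed -i '/^def fitrect/,$d' h.py; cat > blank.py <<'E'
from h import *
from scipy.optimize import least_squares
def fit(im,w,box,z,x0):
    "fit the blank's outline (R-B mask) to world x,y (mm),yaw at height z of its top"
    k=((im[...,2].astype(int)-im[...,0])>60).astype(np.uint8); m=np.zeros_like(k); m[box[1]:box[3],box[0]:box[2]]=1; k*=m
    c=max(cv2.findContours(k,cv2.RETR_EXTERNAL,cv2.CHAIN_APPROX_NONE)[0],key=cv2.contourArea)[:,0].astype(float)
    X=ray(w,c,z)[:,:2]*1000
    def sd(p):
        q=(X-p[:2])@np.array([[np.cos(p[2]),-np.sin(p[2])],[np.sin(p[2]),np.cos(p[2])]])
        b=lambda q,c,h:(lambda d:np.linalg.norm(np.maximum(d,0),axis=1)+np.minimum(d.max(1),0))(abs(q-c)-h)
        return np.maximum(b(q,[0,0],[28,75]),-b(q,[-28,0],[14,20]))
    s=least_squares(sd,x0,loss="soft_l1",f_scale=1.); return s.x,np.sqrt(np.mean(sd(s.x)**2)),np.mean(sd(s.x))
E
python3 - <<'E'
from blank import *
im=cv2.imread("pics/w1.png"); w=np.load("w1.npy",allow_pickle=True).item()
print(fit(im,w,(235,100,322,292),.0124,[446,294,.09]))
E
```

```text
(array([4.45437728e+02, 2.94098277e+02, 8.88646517e-02]), np.float64(1.158633440543813), np.float64(0.06948139540197573))
```

Emit:
arm_command(
  series=[0,0,0,0,-0.061,0.5,1,0,0,0,0,-0.061,0.9,1,0,0,0,0,-0.061,0.9,1],
)

```text
t: 2.4
eef_pos: [0.451, 0.2925, 0.0661]
ee_rot: [3.137, -0.004, -1.48]
force: [-0.3, -0.4, 1.1]
width: 0.0873
gripper_force: 0.0
```

Emit:
arm_command(
  series=[0,0,0,0,0,0.3,1,0,0,0,0,0,0.42,1,0,0,0,0,0,0.42,1,0,0,0,0,0,0.42,1],
)

```text
t: 2.9
eef_pos: [0.4529, 0.2947, 0.0278]
ee_rot: [-3.14, 0.001, -1.48]
force: [0.7, 0.3, -0.6]
width: 0.0879
gripper_force: 0.0
```

Emit:
arm_command(
  series=[0,0,0,0,0,0,0.45,0,0,0,0,0,0,0.45,0,0,0,0,0,0,0.45,0,0,0,0,0,0,0.3,0,0,0,0,0,0,0.3,0,0,0,0,0,0,0.3,0,0,0,0,0,0,0.3],
  force=12,
)

```text
t: 3.78
eef_pos: [0.4524, 0.2941, 0.0266]
ee_rot: [-3.142, -0.0, -1.481]
force: [-0.0, -0.0, 0.5]
width: 0.0416
gripper_force: 12.0
```

Emit:
arm_command(
  series=[0,0,0,0,0,-0.4,0.3,0,0,0,0,0,-0.8,0.3,0,0,0,0,0,-0.8,0.3],
)

```text
t: 4.15
eef_pos: [0.4536, 0.2955, 0.1095]
ee_rot: [-3.138, 0.004, -1.48]
force: [0.4, 1.1, -2.0]
width: 0.0421
gripper_force: 12.0
```

```bash
python3 - <<'E'
from h import *
from scipy.optimize import least_squares
m=arm.camera_model("top"); cr=lambda a:np.array(a)/2.66+[160,150]-.3
px=cr([[370,67],[603,73],[604,212],[367,204],[438,86],[517,88.5],[528,107],[528,124]])
F=np.array([[80,135,12],[80,-135,12],[-80,-135,12],[-80,135,12],[56,55,28],[56,-35,28],[33,-41,30],[11,-41,30]])/1e3
def X(p): return np.c_[F[:,:2]@np.array([[np.cos(p[2]),np.sin(p[2])],[-np.sin(p[2]),np.cos(p[2])]])+p[:2],F[:,2]]
s=least_squares(lambda p:(proj(m,X(p))-px).ravel(),[.57,-.11,0],loss="soft_l1")
print(s.x); print((proj(m,X(s.x))-px).round(2))
im=cv2.imread("pics/top0.png"); G=cv2.cvtColor(im,cv2.COLOR_BGR2GRAY).astype(float)
# left edge column & back edge row, subpixel at half level
f=lambda v:np.interp(110,v,np.arange(len(v)))
L=[(290+f(np.maximum.accumulate(G[r,290:304])),r) for r in range(182,222,3)]
B=[(c,170+f(np.maximum.accumulate(G[170:181,c]))) for c in range(304,350,3)]
XL=ray(m,L,.012)*1000; XB=ray(m,B,.012)*1000
print(np.polyfit(XL[:,0]-570,XL[:,1],1),np.polyfit(XB[:,1]+111,XB[:,0],1)); 
p,r,st=tool(); print(st["t"],p,st["ee_rot"],st["force"],st["width"])
E
```

```text
[ 0.57324578 -0.11151988 -0.02471444]
[[-0.31 -0.35]
 [ 0.15 -0.1 ]
 [ 0.61 -0.29]
 [-0.23  0.25]
 [ 0.8  -0.19]
 [ 0.93 -0.28]
 [-1.06  0.18]
 [-1.03  1.01]]
[-1.91300540e-02  2.56684394e+01] [2.85673311e-02 6.53429515e+02]
4.15 [0.45357148 0.2955194  0.10950873] [-3.13750705  0.00398483 -1.48048018] [ 0.39096526  1.08441567 -1.95596544] 0.04209267303644205
```

Emit:
arm_command(
  series=[0,0,0,0.3,-0.07,0,0.3,0,0,0,0.7,-0.17,0,0.3,0,0,0,0.93,-0.224,0,0.3],
)

```text
t: 4.53
eef_pos: [0.4824, 0.2015, 0.1054]
ee_rot: [3.14, -0.001, -1.482]
force: [0.3, 0.4, -1.6]
width: 0.0419
gripper_force: 12.0
```

Emit:
arm_command(
  series=[0,0,0,0.45,-0.11,0,0.3,0,0,0,0.93,-0.224,0,0.3],
)

```text
t: 4.78
eef_pos: [0.5133, 0.1116, 0.1055]
ee_rot: [3.14, -0.0, -1.48]
force: [1.0, 0.2, -0.9]
width: 0.0421
gripper_force: 12.0
```

Emit:
arm_command(
  series=[0,0,0,0.45,-0.11,0,0.3,0,0,0,0.93,-0.224,0,0.3],
)

```text
t: 5.03
eef_pos: [0.5439, 0.0207, 0.1054]
ee_rot: [3.14, -0.0, -1.481]
force: [1.6, 0.0, -1.3]
width: 0.0419
gripper_force: 12.0
```

Emit:
arm_command(
  series=[0,0,0.073,0.4,-0.11,0,0.3,0,0,0.073,0.7,-0.18,0,0.3,0,0,0.073,0.93,-0.224,0,0.3,0,0,0.073,0.93,-0.224,0,0.3,0,0,0.073,0.93,-0.224,0,0.3,0,0,0.073,0.93,-0.224,0,0.3],
)

```text
t: 5.78
eef_pos: [0.5746, -0.0677, 0.1063]
ee_rot: [3.141, 0.0, -1.595]
force: [-0.9, -0.4, -1.6]
width: 0.0418
gripper_force: 12.0
```

```bash
python3 - <<'E'
from h import *
p,r,s=tool(); print(s["t"],p,s["ee_rot"],s["force"],s["q"],s["width"])
w=arm.camera_model("wrist"); im=arm.grab_frame("wrist"); cv2.imwrite("pics/w2.png",im); np.save("w2.npy",w,allow_pickle=True)
E
```

```text
5.775 [ 0.57463595 -0.06768208  0.10627627] [ 3.14111676e+00  4.84565665e-05 -1.59479714e+00] [-0.9458931  -0.35577738 -1.63250624] [ 2.20529109e-01  3.33421245e-01 -3.84370861e-01 -2.15283629e-04
 -8.53454233e-01 -2.44388354e-01] 0.04183366287234625
```

View pics/w2.png

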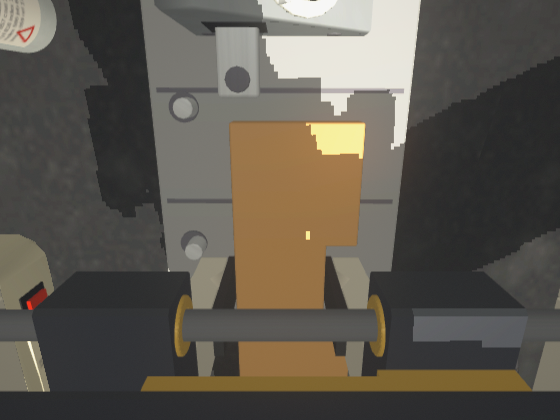

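The view shows the held blank (right end at row 122, cols 230–365), the right pin top at (182,107) and the left pin top at (194,250). The clamp arm tip is at row 95, cols 219–260. I'll compute the fixture pose from these.

```bash
python3 - <<'E'
from h import *
from scipy.optimize import least_squares
w=np.load("w2.npy",allow_pickle=True).item()
P=ray(w,[[182,107],[194,250]],.028)*1000; print("pin tops",P)
d=P[1]-P[0]; print(np.hypot(*d[:2]),"yaw",np.arctan2(-d[0],d[1]))
A=ray(w,[[219,96],[260,96]],.033)*1000; print("arm tip corners",A)
B=ray(w,[[149,30],[164,240],[407,100],[396,250]],.012)*1000; print("bed edges",B)
print("blank end at 87mm",ray(w,[[230,122],[365,122]],.0945)*1000)
for yaw in(-.0245,):
    u=np.array([np.cos(yaw),np.sin(yaw)]);v=np.array([-u[1],u[0]])
    print("c from pins",P[0,:2]-56*u+35*v,P[1,:2]-56*u-55*v,"arm",A[:,:2].mean(0)-22*u+41*v)
E
```

```text
pin tops [[ 627.27407275 -146.66172173   28.        ]
 [ 629.02418492  -57.48433217   28.        ]]
89.19456094663073 yaw -0.019622547259575823
arm tip corners [[ 604.86668394 -152.16883081   33.        ]
 [ 582.16738868 -151.63115791   33.        ]]
bed edges [[ 645.93002991 -189.39553451   12.        ]
 [ 653.28102925  -58.37689302   12.        ]
 [ 493.46204696 -147.04998053   12.        ]
 [ 492.6100868   -46.99438583   12.        ]]
blank end at 87mm [[ 591.42672608 -142.36716312   94.5       ]
 [ 537.4718826  -141.0865751    94.5       ]]
c from pins [ 572.14829312 -110.30036284] [ 571.69362588 -111.09596337] arm [ 572.52803824 -110.37335279]
```

Emit:
arm_command(
  series=[0,0,0,0,0,0.4,0.3,0,0,0,0,0,0.6,0.3,0,0,0,0,0,0.695,0.3,0,0,0,0,0,0.695,0.3,0,0,0,0,0,0.695,0.3],
)

```text
t: 6.45
eef_pos: [0.5756, -0.0681, 0.0379]
ee_rot: [-3.14, 0.0, -1.595]
force: [0.8, -0.1, -1.7]
width: 0.0417
gripper_force: 12.0
```

Emit:
arm_command(
  series=[0,0,0,0.07,0,0,0.3,0,0,0,0.14,0,0,0.3,0,0,0,0.2,0,0,0.3,0,0,0,0.25,0,0,0.3,0,0,0,0.26,0,0,0.3,0,0,0,0.26,0,0,0.3],
)

```text
t: 7.2
eef_pos: [0.5743, -0.0945, 0.037]
ee_rot: [3.142, -0.0, -1.596]
force: [-0.3, -0.0, -1.0]
width: 0.0416
gripper_force: 12.0
```

Emit:
arm_command(
  series=[0,0,0,0,-0.07,0,0.3,0,0,0,0,-0.14,0,0.3,0,0,0,0,-0.19,0,0.3,0,0,0,0,-0.22,0,0.3,0,0,0,0,-0.24,0,0.3,0,0,0,0,-0.24,0,0.3,0,0,0,0,-0.24,0,0.3],
)

```text
t: 8.07
eef_pos: [0.5981, -0.095, 0.0371]
ee_rot: [3.141, 0.0, -1.596]
force: [1.2, -0.2, -1.5]
width: 0.0417
gripper_force: 12.0
```

Emit:
arm_command(
  series=[0,0,0,0,0,0,0.53,0,0,0,0,0,0,0.53,0,0,0,0,0,0.005,0.53,0,0,0,0,-0.01,0.01,0.53,0,0,0,0,-0.02,0.01,0.53,0,0,0,0,-0.03,0.01,0.53,0,0,0,0,-0.04,0.01,0.53,0,0,0,0,-0.04,0.01,0.53],
)

```text
t: 9.07
eef_pos: [0.6024, -0.0951, 0.036]
ee_rot: [-3.142, -0.0, -1.596]
force: [-0.5, 0.7, 0.3]
width: 0.0466
gripper_force: 0.1
```

Emit:
arm_command(
  series=[0,0,0,0,-0.005,0,0.53,0,0,0,0,-0.01,0,0.53,0,0,0,0,-0.01,0,0.53],
)

```text
t: 9.45
eef_pos: [0.6034, -0.0951, 0.0361]
ee_rot: [-3.142, 0.0, -1.596]
force: [-1.0, -1.2, -0.5]
width: 0.0465
gripper_force: 0.2
```

Emit:
arm_command(
  series=[0,0,0,0,-0.005,0,0.53,0,0,0,0,-0.005,0,0.53],
)

```text
t: 9.7
eef_pos: [0.6039, -0.0951, 0.0361]
ee_rot: [-3.142, -0.0, -1.596]
force: [-0.5, 0.4, -0.2]
width: 0.0465
gripper_force: 0.2
```

Emit:
arm_command(
  series=[0,0,0,0,-0.005,0,0.53,0,0,0,0,-0.005,0,0.53],
)

```text
t: 9.95
eef_pos: [0.6044, -0.0951, 0.0361]
ee_rot: [-3.142, -0.0, -1.596]
force: [0.3, 0.3, -0.2]
width: 0.0465
gripper_force: 0.2
```

Emit:
arm_command(
  series=[0,0,0,0,-0.005,0,0.53,0,0,0,0,-0.005,0,0.53],
)

```text
t: 10.2
eef_pos: [0.6048, -0.0952, 0.0361]
ee_rot: [-3.142, -0.0, -1.596]
force: [-0.3, 0.1, 0.1]
width: 0.0462
gripper_force: 0.2
```

Emit:
arm_command(
  series=[0,0,0,0,-0.004,0,0.53,0,0,0,0,-0.004,0,0.53],
)

```text
t: 10.45
eef_pos: [0.6052, -0.0952, 0.036]
ee_rot: [3.141, -0.0, -1.596]
force: [-1.5, -0.7, 0.3]
width: 0.0465
gripper_force: 0.4
```

```bash
python3 - <<'E'
from h import *
w=arm.camera_model("wrist"); im=arm.grab_frame("wrist"); cv2.imwrite("pics/w3.png",im); np.save("w3.npy",w,allow_pickle=True)
p,r,s=tool(); print(s["t"],p,s["force"],s["gripper_force"])
E
```

```text
10.5 [ 0.60518019 -0.0951712   0.03608111] [-1.02653645  0.0287083   0.40627307] 0.3930996358394623
```

View pics/w3.png

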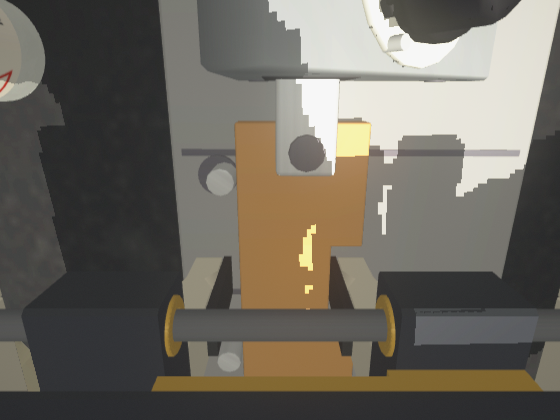

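The blank lies under the clamp arm. Its straight edge (col 236–243) is just short of both pins, whose tops are at (220,180) and (230,362). I'll continue the gentle push.

Emit:
arm_command(
  series=[0,0,0,0,-0.004,0,0.53,0,0,0,0,-0.004,0,0.53],
)

```text
t: 10.75
eef_pos: [0.6052, -0.0951, 0.036]
ee_rot: [3.141, 0.0, -1.596]
force: [-1.4, 1.7, 1.7]
width: 0.0464
gripper_force: 1.2
```

Emit:
arm_command(
  series=[0,0,0,0,-0.003,0,0.53,0,0,0,0,-0.003,0,0.53],
)

```text
t: 11.0
eef_pos: [0.6053, -0.0952, 0.036]
ee_rot: [3.141, -0.0, -1.596]
force: [-3.6, 1.2, 3.2]
width: 0.0464
gripper_force: 2.0
```

Emit:
arm_command(
  series=[0,0,0,0,0.01,0,0.6,0,0,0,0,0.02,0,0.7,0,0,0,0,0.02,0,0.7,0,0,0,0,0.02,-0.15,0.7,0,0,0,0,0.02,-0.3,0.7],
)

```text
t: 11.62
eef_pos: [0.6042, -0.0951, 0.0674]
ee_rot: [-3.141, -0.0, -1.595]
force: [0.4, 0.0, 0.6]
width: 0.0611
gripper_force: 0.0
```

Emit:
arm_command(
  series=[0,0,0,-0.2,0.03,0,0,0,0,0,-0.6,0.09,0,0,0,0,0,-0.89,0.09,0,0,0,0,0,-0.89,0.09,0,0,0,0,0,-0.89,0.09,0.0,0,0,0,0,-0.89,0.09,0.1,0,0,0,0,-0.89,0.09,0.29,0,0,0,0,-0.89,0.09,0.29,0],
)

```text
t: 12.62
eef_pos: [0.5963, -0.0068, 0.0356]
ee_rot: [3.139, -0.001, -1.597]
force: [-0.7, 0.9, -0.5]
width: 0.0007
gripper_force: 0.0
```

```bash
python3 - <<'E'
from h import *
w=arm.camera_model("wrist"); im=arm.grab_frame("wrist"); cv2.imwrite("pics/w4.png",im); np.save("w4.npy",w,allow_pickle=True)
p,r,s=tool(); print(s["t"],p,s["ee_rot"],s["force"],s["width"])
E
```

```text
12.675 [ 0.59651593 -0.00669683  0.03625655] [ 3.13975625e+00 -6.06243700e-04 -1.59662891e+00] [0.1384897  0.36726672 0.35841079] 0.0006132655447124958
```

View pics/w4.png

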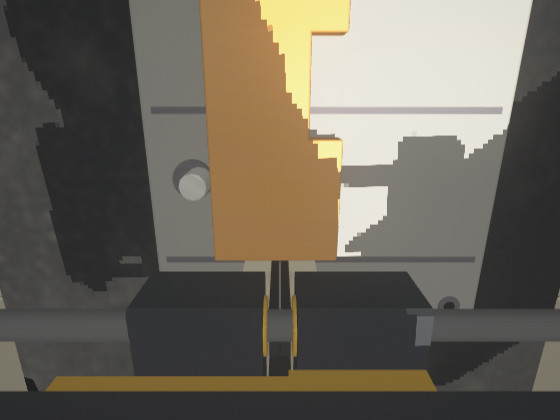

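The blank's left end is at row 260 (cols 215–337) and its straight edge touches the left pin at (193,184). The closed fingers stand just left of the end, centred on it at about col 280.

```bash
python3 - <<'E'
from h import *
w=np.load("w4.npy",allow_pickle=True).item()
print(ray(w,[[215,260],[276,260],[337,260],[205,20]],.022)*1000)
E
```

```text
[[ 624.22749835  -20.16992479   22.        ]
 [ 596.36056997  -19.42181833   22.        ]
 [ 568.46836136  -18.67303321   22.        ]
 [ 620.02576545 -118.6078473    22.        ]]
```

Emit:
arm_command(
  series=[0,0,0,0.01,0,0,0,0,0,0,0.02,0,0,0,0,0,0,0.03,0,0,0,0,0,0,0.038,0,0,0,0,0,0,0.044,0,0,0,0,0,0,0.044,0,0,0],
)

```text
t: 13.42
eef_pos: [0.5971, -0.0103, 0.0372]
ee_rot: [-3.141, 0.0, -1.596]
force: [0.0, 0.2, 0.8]
width: 0.0005
gripper_force: 0.4
```

Emit:
arm_command(
  series=[0,0,0,0.004,0,0,0,0,0,0,0.007,0,0,0,0,0,0,0.007,0,0,0],
)

```text
t: 13.8
eef_pos: [0.5971, -0.011, 0.0371]
ee_rot: [-3.141, 0.0, -1.596]
force: [-0.4, 1.0, 1.0]
width: 0.0003
gripper_force: 0.5
```

Emit:
arm_command(
  series=[0,0,0,0.004,0,0,0,0,0,0,0.008,0,0,0,0,0,0,0.008,0,0,0],
)

```text
t: 14.18
eef_pos: [0.5971, -0.0114, 0.0371]
ee_rot: [-3.141, 0.001, -1.596]
force: [-0.9, 4.3, 0.7]
width: 0.0002
gripper_force: 2.5
```

Emit:
arm_command(
  series=[0,0,0,0,0,0,0,0,0,0,0,0,0,0],
)

```text
t: 14.42
eef_pos: [0.5971, -0.0114, 0.0371]
ee_rot: [-3.141, 0.0, -1.596]
force: [-0.2, 5.7, 0.2]
width: 0.0007
gripper_force: 2.6
```

Emit:
arm_command(
  series=[0,0,0,-0.01,0,0,0,0,0,0,-0.02,0,0,0,0,0,0,-0.02,0,-0.15,0.1,0,0,0,-0.02,0,-0.3,0.7,0,0,0,-0.02,0,-0.3,0.7,0,0,0,-0.02,0,-0.3,0.7],
)

```text
t: 15.18
eef_pos: [0.597, -0.0098, 0.0674]
ee_rot: [-3.141, 0.0, -1.596]
force: [-0.9, -0.4, -0.6]
width: 0.033
gripper_force: 0.0
```

Emit:
arm_command(
  series=[0,0,0,0.3,-0.13,0,0.7,0,0,0,0.65,-0.13,0,0.7,0,0,0,0.857,-0.135,0,0.7,0,0,0,0.857,-0.135,0,0.7,0,0,0,0.857,-0.135,0.1,0.7,0,0,0,0.857,-0.135,0.3,0.7,0,0,0,0.857,-0.135,0.3,0.7],
)

```text
t: 16.05
eef_pos: [0.6078, -0.095, 0.0357]
ee_rot: [3.14, -0.0, -1.595]
force: [-0.5, 0.5, -0.5]
width: 0.0616
gripper_force: 0.0
```

Emit:
arm_command(
  series=[0,0,0,0,-0.008,0,0.7,0,0,0,0,-0.016,0,0.7,0,0,0,0,-0.024,0,0.7,0,0,0,0,-0.024,0,0.7,0,0,0,0,-0.024,0,0.7],
)

```text
t: 16.68
eef_pos: [0.6108, -0.096, 0.0372]
ee_rot: [-3.141, 0.0, -1.596]
force: [0.2, 1.0, 0.9]
width: 0.0614
gripper_force: 0.0
```

Emit:
arm_command(
  series=[0,0,0,0,-0.006,0,0.7,0,0,0,0,-0.012,0,0.7,0,0,0,0,-0.015,0,0.7,0,0,0,0,-0.015,0,0.7],
)

```text
t: 17.18
eef_pos: [0.6123, -0.0959, 0.037]
ee_rot: [3.142, -0.0, -1.596]
force: [-0.4, -0.2, 0.6]
width: 0.0612
gripper_force: 0.0
```

Emit:
arm_command(
  series=[0,0,0,0,-0.004,0,0.7,0,0,0,0,-0.004,0,0.7],
)

```text
t: 17.42
eef_pos: [0.6126, -0.096, 0.037]
ee_rot: [3.142, -0.0, -1.596]
force: [-0.4, -0.3, 0.0]
width: 0.0616
gripper_force: 0.0
```

Emit:
arm_command(
  series=[0,0,0,0,-0.003,0,0.7,0,0,0,0,-0.003,0,0.7],
)

```text
t: 17.68
eef_pos: [0.6127, -0.096, 0.037]
ee_rot: [3.141, -0.0, -1.596]
force: [-1.1, 0.3, -0.1]
width: 0.061
gripper_force: 0.6
```

Emit:
arm_command(
  series=[0,0,0,0,-0.004,0,0.7,0,0,0,0,-0.004,0,0.7,0,0,0,0,-0.004,0,0.7],
)

```text
t: 18.05
eef_pos: [0.6128, -0.096, 0.0369]
ee_rot: [3.141, -0.0, -1.596]
force: [-3.2, 0.2, 2.0]
width: 0.0614
gripper_force: 1.9
```

Emit:
arm_command(
  series=[0,0,0,0,0.01,0,0.7,0,0,0,0,0.02,0,0.7,0,0,0,0,0.02,-0.3,0.7,0,0,0,0,0.02,-0.7,0.7,0,0,0,0,0.02,-1,0.7],
)

```text
t: 18.68
eef_pos: [0.6124, -0.0959, 0.139]
ee_rot: [-3.139, 0.0, -1.595]
force: [-0.3, 1.1, -0.3]
width: 0.0612
gripper_force: 0.0
```

Emit:
arm_command(
  series=[0,0,0,0.4,0.35,-0.4,0.6,0,0,0,0.75,0.7,-0.7,0.6,0,0,0,0.75,0.7,-0.7,0.6,0,0,0,0.75,0.7,-0.7,0.6,0,0,0,0.75,0.7,-0.7,0.6],
)

```text
t: 19.3
eef_pos: [0.5399, -0.1686, 0.2061]
ee_rot: [3.14, 0.0, -1.595]
force: [-0.1, 1.1, -0.3]
width: 0.0523
gripper_force: 0.0
```

```bash
python3 - <<'E'
from h import *
p,r,s=tool(); print(s["t"],p,s["ee_rot"],s["force"],s["q"],s["width"])
w=arm.camera_model("wrist"); im=arm.grab_frame("wrist"); cv2.imwrite("pics/w5.png",im); np.save("w5.npy",w,allow_pickle=True)
E
```

```text
19.3 [ 0.53986159 -0.16863585  0.20614897] [ 3.14047824e+00  4.31776971e-05 -1.59506453e+00] [-0.12632291  1.05058458 -0.25506323] [ 4.31335762e-02  2.12628988e-01 -2.93224354e-01 -1.34966520e-04
 -1.06605196e+00 -6.73364219e-02] 0.05232974920285786
```

View pics/w5.png

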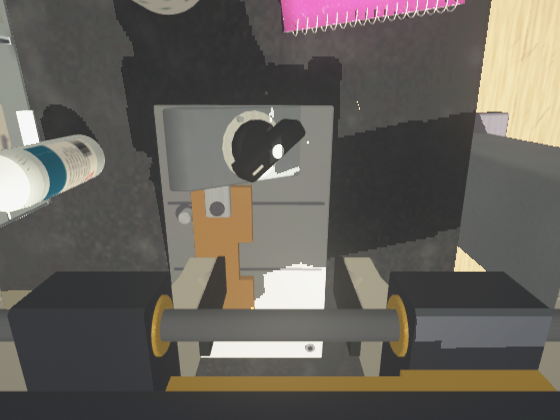

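The view shows the blank under the clamp arm against the pins. The black knob bar runs from (240,178) to (303,123) on its foot ring at about (252,145). I'll fit the knob model to this, using a crop to measure its corners.

```bash
python3 - <<'E'
from h import *
w=np.load("w5.npy",allow_pickle=True).item(); im=cv2.imread("pics/w5.png")
yaw=-.022; u=np.array([np.cos(yaw),np.sin(yaw),0]); v=np.array([-u[1],u[0],0]); c=np.array([.5723,-.1106,0])
W=lambda F:c+np.outer(np.atleast_2d(F)[:,0],u)/1e3+np.outer(np.atleast_2d(F)[:,1],v)/1e3+np.outer(np.atleast_2d(F)[:,2],[0,0,1])/1e3
for zb in(82,94):
    print(zb,"back top edge",proj(w,W([[50,-75,zb],[50,-135,zb]])).round(1).tolist(),"front",proj(w,W([[-50,-75,zb-70],[-50,-135,zb-70]])).round(1).tolist())
cv2.imwrite("pics/w5c.png",cv2.resize(im[95:205,150:320],None,fx=4.7,fy=4.7,interpolation=cv2.INTER_CUBIC))
E
```

```text
82 back top edge [[168.7, 190.6], [160.4, 107.0]] front [[298.1, 171.0], [299.1, 103.8]]
94 back top edge [[163.8, 194.9], [154.7, 107.6]] front [[298.8, 173.8], [299.8, 104.2]]
```

View pics/w5c.png

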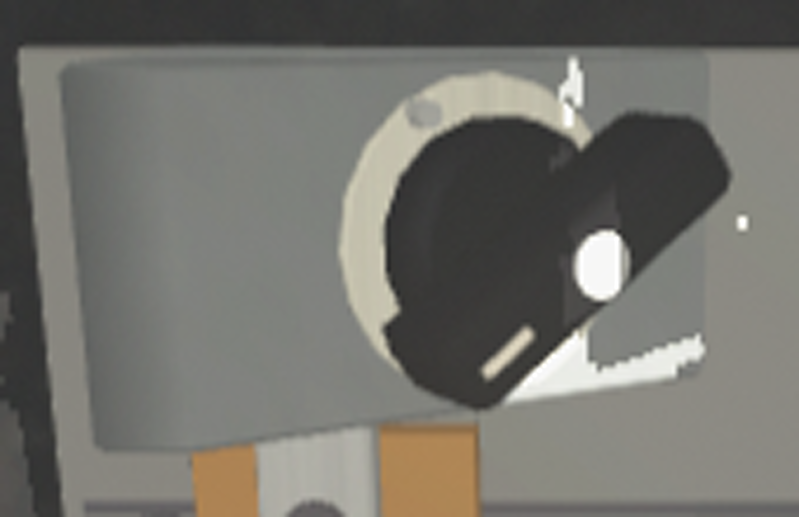

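The crop shows the bar edge running from (480,408) to (730,180) with the cap at the axis at (601,265). The housing corner matches z = 82 for the back height.

```bash
cat > knob.py <<'E'
from h import *
yaw=-.022; u=np.array([np.cos(yaw),np.sin(yaw),0]); v=np.array([-u[1],u[0],0]); c=np.array([.5723,-.1106,0])
W=lambda F:c+np.outer(np.atleast_2d(F)[:,0],u)/1e3+np.outer(np.atleast_2d(F)[:,1],v)/1e3+np.outer(np.atleast_2d(F)[:,2],[0,0,1])/1e3
t=np.radians(35); ax=np.array([-np.sin(t),0,np.cos(t)]); sx=np.array([np.cos(t),0,np.sin(t)]); sy=np.array([0,1.,0])
def K(bx,by,a,l,wd,h): # fixture point: along bar l, across wd, out h
    B=np.array([bx,by,82-(50-bx)*np.tan(t)]); d=np.cos(a)*sx+np.sin(a)*sy; e=-np.sin(a)*sx+np.cos(a)*sy
    return B+l*d+wd*e+h*ax
E
python3 - <<'E'
from knob import *
from scipy.optimize import least_squares
w=np.load("w5.npy",allow_pickle=True).item(); cr=lambda q:np.array(q)/4.7+[150,95]-.4
P=lambda *k:proj(w,W(K(*k)))[0]
s=least_squares(lambda p:P(p[0],p[1],0,0,0,36)-cr([601,265]),[0,-105]); print("axis from cap at 36:",s.x)
for by in (s.x[1],-105):
  bx=s.x[0]
  for a in np.radians([20,25,30,35,40,45]):
    q=[(P(bx,by,a,l,wd,36)+.4-[150,95])*4.7 for l,wd in((30,7.5),(30,-7.5),(-30,-7.5),(-30,7.5))]
    d=q[2]-q[1]; print(by.__round__(1),round(np.degrees(a)),np.round(q).tolist(),"slope",round(d[1]/d[0],3))
E
```

```text
axis from cap at 36: [ -10.46637131 -102.35868212]
-102.4 20 [[466.0, 391.0], [434.0, 304.0], [727.0, 147.0], [749.0, 230.0]] slope -0.538
-102.4 25 [[476.0, 403.0], [437.0, 321.0], [720.0, 134.0], [748.0, 214.0]] slope -0.663
-102.4 30 [[486.0, 414.0], [441.0, 338.0], [712.0, 122.0], [745.0, 199.0]] slope -0.8
-102.4 35 [[497.0, 424.0], [447.0, 354.0], [703.0, 111.0], [742.0, 184.0]] slope -0.952
-102.4 40 [[508.0, 432.0], [453.0, 369.0], [692.0, 100.0], [737.0, 169.0]] slope -1.123
-102.4 45 [[520.0, 439.0], [461.0, 383.0], [681.0, 91.0], [731.0, 155.0]] slope -1.322
-105 20 [[466.0, 374.0], [434.0, 287.0], [728.0, 130.0], [750.0, 214.0]] slope -0.532
-105 25 [[475.0, 387.0], [437.0, 304.0], [720.0, 117.0], [748.0, 199.0]] slope -0.659
-105 30 [[485.0, 398.0], [441.0, 321.0], [712.0, 105.0], [746.0, 183.0]] slope -0.796
-105 35 [[496.0, 408.0], [446.0, 337.0], [703.0, 94.0], [742.0, 168.0]] slope -0.948
-105 40 [[508.0, 416.0], [453.0, 352.0], [693.0, 84.0], [737.0, 153.0]] slope -1.12
-105 45 [[520.0, 423.0], [461.0, 366.0], [682.0, 74.0], [732.0, 139.0]] slope -1.319
```

```bash
python3 - <<'E'
from knob import *
from scipy.optimize import least_squares
w=np.load("w5.npy",allow_pickle=True).item()
C=lambda *k:(proj(w,W(K(*k)))[0]+.4-[150,95])*4.7
def ring(p,h,r): return np.array([C(p[0],p[1],a,r,0,h) for a in np.linspace(0,6.28,60)])
def res(p):
    r=ring(p,13,21); o=[r[:,0].min()-385,(r[:,1].min()-115)]
    n=np.array([228,250])/338.4
    e=[(C(*p,l,7.5,36)-[605,294])@n for l in(-25,25)]
    f=[C(*p,30,7.5,36)[1]-408-6,C(*p,-30,7.5,36)[0]-730-6]
    return np.r_[o,e,np.array(f)*.5]
s=least_squares(res,[-5,-105,.57]); print(s.x,np.degrees(s.x[2]),res(s.x).round(1))
s2=least_squares(lambda p:res([p[0],-105,p[1]]),[-5,.57]); print(s2.x,res([s2.x[0],-105,s2.x[1]]).round(1))
bx,by,a=s.x
d=np.cos(a)*sx+np.sin(a)*sy
Rf=np.c_[u,v,[0,0,1]]
for yy in (by,):
  for o in(60,37):
    print("TCP",o,W(K(bx,by,0,0,0,o))[0])
z=-ax; x=-d; y=np.cross(z,x); Rt=R.from_matrix(Rf@np.c_[x,y,z]); print("rpy",Rt.as_euler("xyz"))
np.save("knob.npy",s.x)
go(W(K(bx,by,0,0,0,90))[0],Rt.as_euler("xyz"))
E
```

```text
[  -6.57519972 -103.42331671    0.57074085] 32.701042022103614 [ 5.7  2.1 -1.3 -3.   1.6 -7.2]
[-7.20612793  0.58047305] [ 9.5 -7.8 -7.4 -6.7 -3.1 -5.5]
TCP 60 [ 0.529045   -0.21309659  0.09153474]
TCP 37 [ 0.54223407 -0.21338679  0.07269424]
rpy [-2.7799398   0.50369522 -2.49883617]
turn [ 0.356 -0.195  0.615] shift [0.448 0.268 0.899]
```

Emit:
arm_command(
  series=[0.06,-0.03,0.1,0.1,0.06,0,0.45,0.12,-0.06,0.2,0.2,0.12,0.1,0.45,0.18,-0.1,0.31,0.3,0.2,0.25,0.45,0.24,-0.13,0.41,0.44,0.27,0.45,0.45,0.3,-0.16,0.51,0.448,0.268,0.65,0.45,0.356,-0.195,0.615,0.448,0.268,0.85,0.45,0.356,-0.195,0.615,0.448,0.268,0.899,0.45,0.356,-0.195,0.615,0.448,0.268,0.899,0.45],
)

```text
t: 20.35
eef_pos: [0.5113, -0.2127, 0.1159]
ee_rot: [-2.781, 0.503, -2.499]
force: [-0.2, -0.2, 0.3]
width: 0.0391
gripper_force: 0.0
```

```bash
python3 - <<'E'
from knob import *
p,r,s=tool(); print(s["t"],p,s["ee_rot"],s["force"],s["q"],s["width"])
w=arm.camera_model("wrist"); im=arm.grab_frame("wrist"); cv2.imwrite("pics/w6.png",im); np.save("w6.npy",w,allow_pickle=True)
a=np.radians(33); d=np.cos(a)*sx+np.sin(a)*sy; z=-ax; x=-d; Rt=R.from_matrix(np.c_[u,v,[0,0,1]]@np.c_[x,np.cross(z,x),z])
go(W(K(-7,-104,0,0,0,38.5))[0],Rt.as_euler("xyz"))
E
```

```text
20.35 [ 0.51134885 -0.2126528   0.11585929] [-2.78112091  0.50267092 -2.49916063] [-0.16943809 -0.22433855  0.34791479] [-0.0822179   0.10772736 -0.74797747 -0.31592611 -0.11203823 -0.63648841] 0.039090933208073865
turn [ 0.    -0.    -0.003] shift [0.011 0.001 0.518]
```

View pics/w6.png

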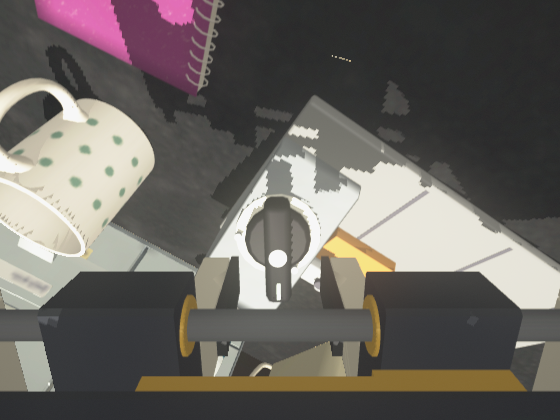

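The bar appears vertical at cols 265–290, centred with the fingers (col ~278), so the tool is aligned with the knob. I'll advance and grip.

Emit:
arm_command(
  series=[0,0,0,0.01,0,0.15,0.45,0,0,0,0.01,0,0.3,0.45,0,0,0,0.01,0,0.42,0.45,0,0,0,0.01,0,0.52,0.45,0,0,0,0.01,0,0.52,0.45,0,0,0,0.01,0,0.52,0.45],
)

```text
t: 21.15
eef_pos: [0.5417, -0.214, 0.074]
ee_rot: [-2.78, 0.505, -2.499]
force: [6.1, 1.2, -9.9]
width: 0.04
gripper_force: 11.8
```

Emit:
arm_command(
  series=[0,0,0,0,0,0,0.1,0,0,0,0,0,0,0.1,0,0,0,0,0,0,0.1,0,0,0,0,0,0,0.1,0,0,0,0,0,0,0.1,0,0,0,0,0,0,0.1],
  force=20,
)

```text
t: 21.9
eef_pos: [0.5418, -0.214, 0.074]
ee_rot: [-2.78, 0.504, -2.498]
force: [7.2, 1.5, -10.5]
width: 0.0393
gripper_force: 19.8
```

```bash
python3 - <<'E'
from h import *
p,r,s=tool(); print(s["t"],p,s["ee_rot"],"F tool",r.inv().apply(s["force"]).round(1),"M tool",r.inv().apply(s["moment"]).round(2),s["width"],s["gripper_force"])
E
```

```text
21.9 [ 0.54176937 -0.21401826  0.07396307] [-2.77958842  0.50440246 -2.49819213] F tool [-0.7  1.5 12.7] M tool [-1.31  1.24  0.04] 0.03928284990377087 19.773212826257804
```

Emit:
arm_command(
  series=[0,0,0,0,0,0,0.45,0,0,0,0,0,0,0.45],
)

```text
t: 22.15
eef_pos: [0.5418, -0.214, 0.074]
ee_rot: [-2.78, 0.504, -2.498]
force: [7.4, 1.1, -10.4]
width: 0.0391
gripper_force: 19.8
```

```bash
cat > st.py <<'E'
from h import *
p,r,s=tool(); print(round(s["t"],2),p.round(4),np.round(s["ee_rot"],3),"F tool",r.inv().apply(s["force"]).round(1),"M tool",r.inv().apply(s["moment"]).round(2),round(s["width"],4),round(s["gripper_force"],1),np.round(s["q"],2))
E
python3 st.py
```

```text
22.15 [ 0.5418 -0.214   0.074 ] [-2.78   0.504 -2.498] F tool [-0.7  1.  12.7] M tool [-1.35  1.15 -0.01] 0.0391 19.8 [-0.14  0.23 -0.63 -0.57 -0.12 -0.33]
```

Emit:
arm_command(
  series=[0,0,0,0,0,-0.02,0.45,0,0,0,0,0,-0.05,0.45,0,0,0,0,0,-0.05,0.45],
)

```text
t: 22.52
eef_pos: [0.5381, -0.2144, 0.0788]
ee_rot: [-2.778, 0.505, -2.499]
force: [0.4, -0.0, -0.1]
width: 0.0395
gripper_force: 0.0
```

```bash
python3 st.py; python3 - <<'E'
from knob import *
# mug top rim etc: rough position of the mug from top0
m=arm.camera_model("top"); print(ray(m,[[414,170],[447,170],[430,197],[430,168]],.093))
E
```

```text
22.52 [ 0.5381 -0.2144  0.0788] [-2.778  0.505 -2.499] F tool [-0.2 -0.1  0.3] M tool [-1.    1.45  0.06] 0.0395 0.0 [-0.13  0.22 -0.64 -0.55 -0.12 -0.36]
[[ 0.65217561 -0.30548114  0.093     ]
 [ 0.65260232 -0.40053956  0.093     ]
 [ 0.57373283 -0.34699223  0.093     ]
 [ 0.65827797 -0.35188819  0.093     ]]
```

Emit:
arm_command(
  series=[0,0,0,0,0,0,0.1,0,0,0,0,0,0,0.1,0,0,0,0,0,0,0.1,0,0,0,0,0,0,0.1,0,0,0,0,0,0,0.1],
  force=15,
)

```text
t: 23.15
eef_pos: [0.5379, -0.2144, 0.0782]
ee_rot: [-2.779, 0.505, -2.499]
force: [-2.0, 1.2, 0.8]
width: 0.015
gripper_force: 14.9
```

```bash
python3 st.py
```

```text
23.15 [ 0.5379 -0.2144  0.0782] [-2.779  0.505 -2.499] F tool [ 0.4  1.6 -1.9] M tool [-1.35  1.34 -0.07] 0.015 14.9 [-0.13  0.22 -0.64 -0.55 -0.12 -0.36]
```

Emit:
arm_command(
  series=[0,0,0,0,0,0,0.1,0,0,0.03,0,0,0,0.1,0,0,0.08,0,0,0,0.1,0,0,0.14,0,0,0,0.1,0,0,0.2,0,0,0,0.1,0,0,0.26,0,0,0,0.1,0,0,0.3,0,0,0,0.1,0,0,0.3,0,0,0,0.1],
  force=35,
)

```text
t: 24.15
eef_pos: [0.5375, -0.2132, 0.0779]
ee_rot: [-3.075, 0.608, -3.045]
force: [-2.1, 8.4, 4.3]
width: 0.0147
gripper_force: 34.9
```

```bash
python3 st.py
```

```text
24.15 [ 0.5375 -0.2132  0.0779] [-3.075  0.608 -3.045] F tool [-1.4  8.2 -4.8] M tool [-3.18  1.23  0.18] 0.0147 34.9 [-0.13  0.22 -0.64 -0.55 -0.12 -0.83]
```

Emit:
arm_command(
  series=[0,0,0.03,0,0.005,0,0.1,0,0,0.08,0,0.01,0,0.1,0,0,0.14,0,0.01,0,0.1,0,0,0.2,0,0.01,0,0.1,0,0,0.26,0,0.01,0,0.1,0,0,0.3,0,0.01,0,0.1,0,0,0.3,0,0.01,0,0.1],
)

```text
t: 25.02
eef_pos: [0.5377, -0.2118, 0.078]
ee_rot: [2.89, 0.563, 2.673]
force: [-2.2, 12.1, 5.4]
width: 0.0149
gripper_force: 34.9
```

```bash
python3 st.py
```

```text
25.02 [ 0.5377 -0.2118  0.078 ] [2.89  0.563 2.673] F tool [ 3.4 11.6 -5.8] M tool [-3.28  2.62  0.03] 0.0149 34.9 [-0.13  0.22 -0.64 -0.55 -0.12 -1.31]
```

Emit:
arm_command(
  series=[0,0,0,0,0.008,0,0.1,0,0,0.03,0,0.015,0,0.1,0,0,0.08,0,0.018,0,0.1,0,0,0.13,0,0.018,0,0.1,0,0,0.16,0,0.018,0,0.1,0,0,0.17,0,0.018,0,0.1,0,0,0.17,0,0.018,0,0.1],
)

```text
t: 25.9
eef_pos: [0.5381, -0.211, 0.0783]
ee_rot: [2.745, 0.478, 2.382]
force: [-1.5, 5.7, 1.2]
width: 0.0149
gripper_force: 34.9
```

```bash
python3 st.py
```

```text
25.9 [ 0.5381 -0.211   0.0783] [2.745 0.478 2.382] F tool [ 3.9  4.1 -1.9] M tool [-0.52  2.53 -0.12] 0.0149 34.9 [-0.12  0.22 -0.65 -0.53 -0.11 -1.6 ]
```

Emit:
arm_command(
  series=[0,0,0.015,0,0.004,0,0.1,0,0,0.03,0,0.004,0,0.1,0,0,0.03,0,0.004,0,0.1],
)

```text
t: 26.28
eef_pos: [0.5382, -0.2109, 0.0783]
ee_rot: [2.723, 0.459, 2.333]
force: [-2.4, 5.7, 2.6]
width: 0.0146
gripper_force: 34.9
```

```bash
python3 st.py
```

```text
26.27 [ 0.5382 -0.2109  0.0783] [2.723 0.459 2.333] F tool [ 4.   4.  -3.6] M tool [-0.18  2.8  -0.19] 0.0146 34.9 [-0.12  0.22 -0.65 -0.53 -0.11 -1.65]
```

Emit:
arm_command(
  series=[0,0,0.015,0,0.004,0,0.1,0,0,0.03,0,0.004,0,0.1,0,0,0.03,0,0.004,0,0.1],
)

```text
t: 26.65
eef_pos: [0.5382, -0.2108, 0.0784]
ee_rot: [2.703, 0.439, 2.285]
force: [-4.2, 4.8, 1.9]
width: 0.0147
gripper_force: 35.2
```

```bash
python3 st.py
```

```text
26.65 [ 0.5382 -0.2108  0.0784] [2.703 0.439 2.285] F tool [ 5.   1.9 -4. ] M tool [ 0.44  2.82 -0.56] 0.0147 35.2 [-0.12  0.22 -0.65 -0.53 -0.11 -1.7 ]
```

Emit:
arm_command(
  series=[0,0,0.01,0,0,0,0.1,0,0,0.02,0,0,0,0.1,0,0,0.02,0,0,0,0.1],
)

```text
t: 27.02
eef_pos: [0.5382, -0.2108, 0.0784]
ee_rot: [2.69, 0.426, 2.255]
force: [-3.0, 4.3, 1.6]
width: 0.0152
gripper_force: 36.4
```

```bash
python3 st.py
```

```text
27.02 [ 0.5382 -0.2108  0.0784] [2.69  0.426 2.255] F tool [ 4.1  1.9 -3.1] M tool [ 0.59  2.84 -0.91] 0.0152 36.4 [-0.12  0.22 -0.65 -0.53 -0.11 -1.73]
```

Emit:
arm_command(
  series=[0,0,-0.015,0,0,0,0.1,0,0,-0.015,0,0,0,0.32,0,0,-0.015,0,0,0,0.32,0,0,-0.015,0,0,0,0.32,0,0,-0.015,0,0,-0.2,0.32,0,0,-0.015,0,0,-0.5,0.32,0,0,-0.015,0,0,-0.95,0.32,0,0,-0.015,0,0,-0.95,0.32],
)

```text
t: 28.02
eef_pos: [0.4836, -0.2098, 0.1593]
ee_rot: [2.696, 0.441, 2.276]
force: [0.2, 1.4, 0.4]
width: 0.0283
gripper_force: 0.0
```

```bash
python3 st.py; python3 - <<'E'
from knob import *
a=np.radians(-40); 
R0=R.from_euler("xyz",[3.1405,0,-1.595]); 
go([.58,-.10,.22],[3.1405,0,-1.595])
E
```

```text
28.02 [ 0.4836 -0.2098  0.1593] [2.696 0.441 2.276] F tool [ 0.7  1.3 -0.2] M tool [ 1.17  1.29 -0.02] 0.0283 0.0 [-0.05 -0.03 -0.84 -0.11 -0.14 -2.18]
turn [-0.199  0.451 -1.414] shift [-0.069  1.581  0.047]
```

Emit:
arm_command(
  series=[-0.014,0.032,-0.1,0,0.1,0,0.32,-0.028,0.064,-0.2,0,0.2,0,0.32,-0.043,0.097,-0.303,-0.01,0.35,0.01,0.32,-0.057,0.129,-0.404,-0.02,0.5,0.02,0.32,-0.071,0.161,-0.505,-0.03,0.65,0.02,0.32,-0.085,0.193,-0.606,-0.03,0.79,0.02,0.32,-0.1,0.2255,-0.707,-0.03,0.79,0.02,0.32,-0.1,0.2255,-0.707,-0.03,0.79,0.02,0.32],
)

```text
t: 29.02
eef_pos: [0.5334, -0.1546, 0.186]
ee_rot: [3.081, 0.359, -2.731]
force: [0.4, 0.2, -0.6]
width: 0.0277
gripper_force: 0.0
```

```bash
python3 st.py; python3 - <<'E'
from h import *
go([.58,-.10,.22],[3.1405,0,-1.595])
E
```

```text
29.02 [ 0.5334 -0.1546  0.186 ] [ 3.081  0.359 -2.731] F tool [-0.2 -0.   0.7] M tool [0.16 1.07 0.02] 0.0277 0.0 [-0.1   0.12 -0.39 -0.32 -0.8  -0.86]
turn [-0.096  0.225 -0.708] shift [-0.723  0.319 -0.073]
```

Emit:
arm_command(
  series=[-0.02,0.04,-0.12,-0.1,0.05,-0.05,0.32,-0.035,0.08,-0.24,-0.2,0.1,-0.1,0.32,-0.05,0.12,-0.36,-0.35,0.17,-0.1,0.32,-0.065,0.15,-0.47,-0.5,0.25,-0.1,0.32,-0.08,0.19,-0.59,-0.65,0.3,-0.08,0.32,-0.096,0.225,-0.708,-0.723,0.319,-0.073,0.32,-0.096,0.225,-0.708,-0.723,0.319,-0.073,0.32,-0.096,0.225,-0.708,-0.723,0.319,-0.073,0.32],
)

```text
t: 30.02
eef_pos: [0.5782, -0.0999, 0.22]
ee_rot: [3.141, 0.0, -1.597]
force: [0.1, 0.2, 0.9]
width: 0.0279
gripper_force: 0.0
```

```bash
python3 st.py; python3 - <<'E'
from blank import *
w=arm.camera_model("wrist"); im=arm.grab_frame("wrist"); cv2.imwrite("pics/w7.png",im)
ex=np.array([[594.9,-94.7]])
X=np.array([[28,75],[28,-75],[-28,-75],[-28,75]])/1e3+[.5949,-.0955]
px=proj(w,np.c_[X,np.full(4,.022)]); print(px.round())
k=((im[...,2].astype(int)-im[...,0])>60).astype(np.uint8)
c=cv2.findContours(k,cv2.RETR_EXTERNAL,cv2.CHAIN_APPROX_NONE)[0]
print([cv2.boundingRect(q) for q in c if cv2.contourArea(q)>200])
# right end row visible beside the arm, straight edge columns
for z in (.022,): 
    for r in (150,200,230):
        cc=np.flatnonzero(k[r]); 
        if len(cc): print(r,cc[0],cc[-1],ray(w,[[cc[0]-.5,r]],z)[0].round(4))
E
```

```text
30.02 [ 0.5782 -0.0999  0.22  ] [ 3.141  0.    -1.597] F tool [-0.2 -0.1 -0.9] M tool [-0.01 -0.08  0.06] 0.0279 0.0 [ 0.16  0.24 -0.23 -0.   -1.11 -0.19]
[[236. 263.]
 [226. 112.]
 [288. 110.]
 [291. 262.]]
[(110, 342, 435, 49), (342, 296, 14, 60), (204, 296, 14, 60), (479, 228, 81, 81), (229, 108, 62, 151), (513, 0, 47, 113)]
150 231 290 [ 0.6211 -0.1362  0.022 ]
200 233 275 [ 0.6224 -0.0881  0.022 ]
230 234 494 [ 0.6235 -0.0571  0.022 ]
```

```bash
python3 - <<'E'
from blank import *
w=arm.camera_model("wrist"); im=cv2.imread("pics/w7.png")
x,rm,b=fit(im,w,(215,100,300,275),.022,[595,-96,-.02]); print(x,rm,b)
u=np.array([np.cos(-.022),np.sin(-.022)]); v=np.array([-u[1],u[0]]); d=x[:2]-[572.3,-110.6]; print("in fixture",d@u,d@v)
P=proj(w,[[.6273,-.1467,.028],[.6290,-.0575,.028]]); print("pins",P.round(1))
E
```

```text
[ 5.94456793e+02 -9.90504916e+01 -2.70987569e-02] 6.405970905131304 -3.104464249244975
in fixture 21.89736291899725 12.034123625427945
pins [[222.1 139.8]
 [227.2 232.2]]
```

```bash
python3 - <<'E'
from h import *
w=arm.camera_model("wrist"); im=cv2.imread("pics/w7.png").astype(float); d=im[...,2]-im[...,0]
for c in (245,255,265,275,285):
    col=d[235:285,c]; r=np.flatnonzero(col>60); print(c,"left end row",235+r[-1] if len(r) else None, col[r[-1]-1:r[-1]+4].round() if len(r) else "", ray(w,[[c,235+r[-1]+.5]],.022)[0].round(4))
    t=np.flatnonzero(d[100:140,c]>60); print("   top row",100+t[0] if len(t) else None, ray(w,[[c,100+t[0]-.5]],.022)[0].round(4) if len(t) else "")
w4=np.load("w4.npy",allow_pickle=True).item(); i4=cv2.imread("pics/w4.png").astype(float); e=i4[...,2]-i4[...,0]
for c in (225,250,300,325):
    r=np.flatnonzero(e[200:275,c]>60)[-1]+200; print("w4",c,r,ray(w4,[[c,r+.5]],.022)[0].round(4))
for n,f in (("rowprof",i4[:, 280].mean(1)),): print(n,f[255:300:3].round())
E
```

```text
245 left end row 255 [77. 67. 35.  7.  7.] [ 0.6138 -0.0293  0.022 ]
   top row 108 [ 0.6056 -0.1739  0.022 ]
255 left end row 258 [75. 76. 58. 23.  8.] [ 0.6038 -0.0256  0.022 ]
   top row 135 [ 0.5978 -0.15    0.022 ]
265 left end row 258 [76. 75. 57. 23.  7.] [ 0.5936 -0.0254  0.022 ]
   top row 135 [ 0.5887 -0.1497  0.022 ]
275 left end row 258 [75. 74. 57. 24.  7.] [ 0.5834 -0.0251  0.022 ]
   top row 108 [ 0.5789 -0.1732  0.022 ]
285 left end row 258 [74. 74. 59. 24.  8.] [ 0.5732 -0.0248  0.022 ]
   top row 108 [ 0.5699 -0.173   0.022 ]
w4 225 259 [ 0.6196 -0.0203  0.022 ]
w4 250 259 [ 0.6082 -0.02    0.022 ]
w4 300 259 [ 0.5854 -0.0194  0.022 ]
w4 325 259 [ 0.574  -0.0191  0.022 ]
rowprof [113. 114.  76.  96.  97.  97.  97.  97.  97.  96.  96.  96.  97.  96.
  95.]
```

```bash
python3 -c "
from station import arm
print(arm.job_done())"
```

```text
the job is handed in; nothing more can be done
None
```

The blank is loaded: I felt it seat against the back pins (about 3 N) and then the stop screw (about 5 N), turned the clamp knob clockwise to its end stop, and handed the job in at 30 s with the arm clear. A first attempt to grip the knob went too deep and caught at about 12 N, so I backed off and regripped; I didn't separately check the bystander objects.

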